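# Tip a check weight out of its holder and set it on the scale

## Task

Check the scale: press down the near end of the longer metal weight, where its wooden holder has the low end wall, so that its far end tips up out of the holder; then take it by the raised end and lay it flat in the middle of the scale's pan, set down and not dropped. Leave the shorter weight lying flat in its own holder.

Things in the scene. Friction and masses are not known exactly. Their poses are not given: they have to be found in the camera images.
- long_weight: Longer of two aluminium bars: 110 mm long (own x), 44 wide (y), 22 thick, 0.28 kg. Origin: centre of underside, z up. Starts flush in its holder, -x end towards the robot. Pressed down 8 mm with closed fingers, 41 mm from the middle towards -x, it rocks over (under 2 N; bottoms at about 12 mm) and stays tipped 28 degrees; its +x end then stands 25 mm above the holder, free to pinch across y.
- long_holder: Fixed wooden block 143 mm long (own x), 71 wide, 54 high; origin on its underside below the seated bar's middle. Pocket 47 mm wide: ledge at height 32 mm under the bar's +x half, well under its -x half; the ledge's edge, 3 mm from the middle, is the pivot. The -x end wall is low (38 mm), 8 mm off the bar; other walls are level with the bar's top. May be the left or right holder.
- short_weight: Shorter bar, 80 x 32 x 22 mm, same make and axes, flush in a smaller fixed holder of the same make (113 x 59 x 54 mm) beside the long one; it rocks just as easily and is to be left alone. Origin: centre of its underside.
- pan (a point): Centre of the top of the scale's square steel pan (140 mm along x by 150 mm along y, 28 mm above the table). The scale is a flat black box 190 x 160 mm fixed to the table, to the right of the holders; z up, its dark display lies towards the robot, at -x.

How it is judged:
By the outcome, as a careful person would: the job done as asked, in the order asked, and still so for the second after the job is handed in, with the robot touching nothing.
It also fails if it takes over 46 s, if anything falls off the work surface, if the arm or the gripper's body presses on something with over 40 N, if the wrist force passes 120 N, or if a joint passes its speed limit or range.

## Robot

A 7-joint arm with a two-finger parallel gripper is mounted at the origin on a cart in front of the work surface, level with it; the furniture and walls round the work are solid. World frame = base frame: x ahead of the robot, y to its left, z up, the work surface at z = 0. Lengths are in mm, angles in rad, forces in N, time in s.
With the tool pointing down it reaches from about 400 to 875 mm from the base axis. Payload 4.4 kg.
Tool frame: the origin (TCP) lies midway between the tips of the shut fingers; the grasp point (between the pads) lies 19 mm behind it; z points along the fingers, y is the line along which they close (so a half turn about z gives the same grasp; the last joint's range is limited). The gripper opens to 85 mm and grips with 20 to 120 N. Pads are 22 mm wide; open, the fingers measure 114 mm over their backs; the gripper's body (76 mm by 85 mm) begins 54 mm behind the grasp point. The pads swing forward as they close: fully open they stand 13 mm farther back than shut.
Start: joints at [-1.305, 0.628, 0.038, 1.517, -0.027, 0.996, -0.02], TCP at [211.711, 614.57, 231.313] pointing down, gripper open.
Joint ranges: [-3.06, 3.06], [-0.37, 2.12], [-1.25, 1.32], [0.18, 2.47], [-1.1, 4.24], [0.23, 1.98], [-2.94, 2.94]. Speed limits (rad/s): [2.57, 2.57, 3.14, 3.14, 3.14, 3.14, 3.14].

## Interface

Orientations are given as a unit quaternion [w, x, y, z].
In Python, from rig import robot gives the robot as it stands.
- The arm moves only by the tool creep_tool, called after "Call:" as name(argument=value, ...) on one line, values as JSON. Schema: {"type":"object","properties":{"rows":{"type":"array","items":{"type":"number"},"minItems":5,"maxItems":60},"only":{"type":"string"},"quiet":{"type":"boolean"},"lines":{"type":"string"}},"required":["rows"],"additionalProperties":false}. rows is one flat list of numbers that holds 1 to 12 rows one after another, with no inner brackets; each row has 5 numbers: the finger opening in mm, then dx, dy, dz in mm, then a turn about the tool's z in rad; each row shifts and turns the commanded pose from where the row before left it, along the tool's axes as they then stand; what a row does not reach is not made up. A row lasts 1/12 s, in which the tool goes at most 41.7 mm and 0.125 rad, less where a joint would pass 70% of its speed; a pose out of reach is approached as far as the arm can. The fingers move at their own pace and stop on an object; the grip force is fixed at half the most. Time passes only in rows, so rows that do not move let the fingers close. The tool returns the time, the measured TCP pose, the force, the opening and the grip force at its end. only (a regular expression) keeps the lines of the reply that match it, lines (a string "A,B") keeps lines A to B, and quiet returns only ok. Input that does not fit is refused with a message, and nothing moves.
- robot.get_obs(): the state, without advancing time (a new reading comes with each control period).
- robot.grab_frame(name): name is "scene" or "top" or "wrist"; returns the picture (480x640x3 uint8, red, green, blue); there is no depth.
- robot.calibration(name): a dict with "fovy" (degrees; the focal length in pixels is half the picture's height over the tangent of half this angle, whatever the lens; pixels are square), "cx", "cy" (the principal point, pixels), "origin" and "rotation" of the camera in the world. Camera axes: x right, y down, z forward; pixel columns grow to the right and rows downward; lengths in mm; the calibration is good to about 2 mm. A picture is of the moment at which its call begins: read the wrist's pose just before it. calibration takes no time and is no camera call; for the wrist camera it gives the pose at the moment of the call.
- robot.close_job(): hands the job in; it is judged then, once.
The state is a dict: "clock": time; "joints": joint angles; "joint_velocities": joint speeds; "joint_torque": joint torques, N m; "tool_pos": TCP position; "ee_rot": TCP orientation; "wrist_force": force on the tool from outside, world axes, zero at the start; "torque": the same for the moment, N m; "width": finger opening in mm; "grasp_force": force on a finger pad.
Only numpy, scipy, OpenCV 4.12 (cv2) and the standard library are available. Lean on these libraries where they do the work, as an engineer would, in place of code of your own. Each camera call takes 0.05 s, during which the arm holds its last target. There are 200 camera calls.

## Working session

There is one attempt and no reset: what is moved stays moved. The work goes in short steps, Python scripts to look and compute and a tool call to move; the robot and the scene stay as the last step left them, time stands still between calls to the robot, and variables do not carry over. Pictures are saved under pics/ and viewed, at most 11 in all, crops included, and the job is handed in when it is done.

```bash
mkdir -p pics; ls
```

Run:
```python
from rig import robot
import cv2
for n in("scene","top"):
    c=robot.calibration(n);print(n,c)
    cv2.imwrite(f"pics/{n}0.png",robot.grab_frame(n)[:,:,::-1])
o=robot.get_obs();print(o)
```

```text
pics
rig.py
scene {'fovy': 43.572428604253744, 'cx': 322.10013016743096, 'cy': 237.3172938901798, 'origin': array([-338.4105953 , -775.88745532,  628.12166248]), 'rotation': array([-0.47828472,  0.75940301, -0.37971797,  0.22442161])}
top {'fovy': 49.9227442428835, 'cx': 324.9644849429788, 'cy': 234.90100399327972, 'origin': array([ 423.86755088,  -71.74557815, 1006.43285735]), 'rotation': array([-0.05236975,  0.70972312, -0.70068261,  0.05093502])}
{'clock': 0.1, 'joints': array([-1.30481422,  0.62927156,  0.03843482,  1.5182423 , -0.02702379,
        0.99628236, -0.02003861]), 'joint_velocities': array([-0.00238723, -0.00239422, -0.00063465, -0.00233671,  0.00184981,
       -0.00214689,  0.00158898]), 'joint_torque': array([ 2.12778956e-03, -5.64534009e+01,  1.22989174e+00, -1.93973207e+01,
        1.11757513e-02,  5.51772522e-03,  6.80051855e-06]), 'tool_pos': array([211.50527521, 614.05301811, 230.47744624]), 'ee_rot': array([-1.43444474e-04,  1.65152331e-01,  9.86267710e-01, -8.30892447e-04]), 'wrist_force': array([-0.05510194,  0.39281323,  0.12449082]), 'torque': array([ 0.03412324, -0.00971905,  0.01885244]), 'grasp_force': 0.0, 'width': 85.21966336841783}
```

View pics/top0.png

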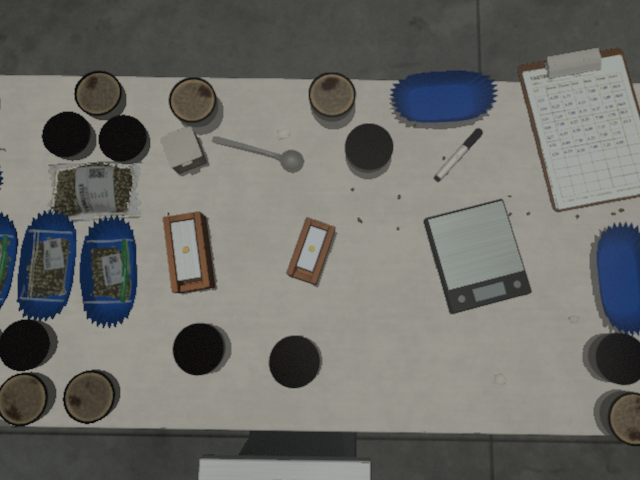

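View pics/scene0.png

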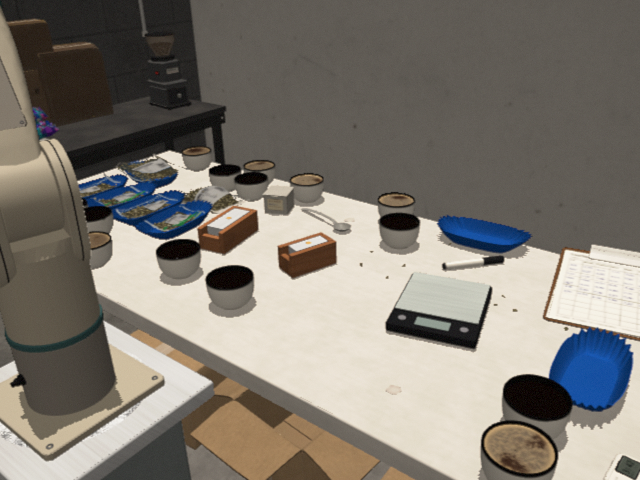

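The top view shows the long bar in the left holder at about (187,250), the short one at (313,248), and the pan at about (475,240). Cups stand near the holder, at (199,348) on the robot side and a box at (184,150).

Create h.py:
```python
import numpy as np,cv2
from scipy.spatial.transform import Rotation as R
def rays(c,px):
    px=np.atleast_2d(px).astype(float);f=240/np.tan(np.radians(c['fovy'])/2)
    d=np.c_[(px[:,0]-c['cx'])/f,(px[:,1]-c['cy'])/f,np.ones(len(px))]
    return R.from_quat(c['rotation'],scalar_first=True).apply(d)
def onz(c,px,z):
    d=rays(c,px);return c['origin']+d*((z-c['origin'][2])/d[:,2])[:,None]
def rect(c,mask,z):
    cs,_=cv2.findContours(mask,cv2.RETR_EXTERNAL,cv2.CHAIN_APPROX_NONE)
    k=max(cs,key=cv2.contourArea)
    p=onz(c,k[:,0,:],z)[:,:2].astype(np.float32)
    b=cv2.boxPoints(cv2.minAreaRect(p)); e=b[1]-b[0];g=b[2]-b[1]
    return b.mean(0),b,np.linalg.norm(e),np.linalg.norm(g),np.degrees(np.arctan2(e[1],e[0])),np.degrees(np.arctan2(g[1],g[0]))
```

Run:
```python
from h import *
from rig import robot
c=robot.calibration("top");im=cv2.imread("pics/top0.png")
hsv=cv2.cvtColor(im,cv2.COLOR_BGR2HSV)
print(im[230,187],im[250,160],im[240,470],im[290,430],hsv[230,172],hsv[250,210])
def win(m,x0,y0,x1,y1):
    o=np.zeros(m.shape,np.uint8);o[y0:y1,x0:x1]=m[y0:y1,x0:x1]*255;return o
wood=(hsv[...,1]>100)&((hsv[...,0]<15)|(hsv[...,0]>170))
for nm,w in(("L",(155,200,225,305)),("S",(280,210,345,295))):
    m=win(wood,*w); 
    cs,h=cv2.findContours(m,cv2.RETR_CCOMP,cv2.CHAIN_APPROX_NONE)
    inner=[k for k,hh in zip(cs,h[0]) if hh[3]>=0]
    k=max(inner,key=cv2.contourArea);mm=np.zeros_like(m);cv2.drawContours(mm,[k],-1,255,-1)
    print(nm,"hole",rect(c,mm,54)); print("outer",rect(c,m,54))
bright=win((im.min(2)>100)&(wood==0),400,180,560,320)
dark=win(im.max(2)<70,415,190,540,320)
print("scalebox",rect(c,cv2.morphologyEx(dark,cv2.MORPH_CLOSE,np.ones((5,5))),25))
cv2.imwrite("pics/z.png",cv2.resize(im[190:320,150:350],None,fx=4,fy=4,interpolation=2))
```

```text
[156 160 158] [139 147 150] [138 144 138] [139 147 149] [ 53   7 155] [14 46 61]
L hole (array([532.2093 , 189.91725], dtype=float32), array([[469.2589 , 204.06186],
       [478.1974 , 154.62509],
       [595.15967, 175.77264],
       [586.2212 , 225.20941]], dtype=float32), np.float32(50.238335), np.float32(118.85871), np.float32(-79.75129), np.float32(10.248732))
outer (array([529.26984, 184.56282], dtype=float32), array([[451.234  , 210.36554],
       [464.97424, 133.36273],
       [607.30566, 158.7601 ],
       [593.5654 , 235.76291]], dtype=float32), np.float32(78.21909), np.float32(144.57959), np.float32(-79.88274), np.float32(10.117276))Traceback (most recent call last):
  File "<stdin>", line 13, in <module>
ValueError: max() iterable argument is empty
```

Run:
```python
from h import *
from rig import robot
c=robot.calibration("top");im=cv2.imread("pics/top0.png")
hsv=cv2.cvtColor(im,cv2.COLOR_BGR2HSV)
def win(m,x0,y0,x1,y1):
    o=np.zeros(m.shape,np.uint8);o[y0:y1,x0:x1]=m[y0:y1,x0:x1]*255;return o
def comp(m,x,y):
    n,l=cv2.connectedComponents(m);return np.uint8(l==l[y,x])*255
br=(im.min(2)>100)
print(im[225:300:4,187].tolist())
m=comp(win(br,155,200,225,305),183,235);m=cv2.morphologyEx(m,cv2.MORPH_CLOSE,np.ones((9,9)))
print("L",rect(c,m,54))
m=comp(win(br,280,210,345,295),316,235)
print("S",rect(c,m,54))
# pan: bright component inside scale, via dark box
nd=win((im.max(2)>=100),415,190,540,320)
m=comp(nd,470,240);print("pan",rect(c,m,28))
dark=win(im.max(2)<80,415,190,540,320)
print("box",rect(c,cv2.morphologyEx(dark,cv2.MORPH_CLOSE,np.ones((5,5))),20))
a=cv2.resize(im[195:310,150:350],None,fx=4,fy=4,interpolation=2)
cv2.imwrite("pics/z.png",a)
```

```text
[[155, 159, 156], [157, 159, 158], [158, 161, 158], [158, 161, 158], [159, 162, 159], [158, 161, 158], [78, 138, 159], [151, 156, 156], [160, 163, 160], [161, 164, 160], [160, 163, 160], [162, 165, 162], [162, 164, 161], [157, 160, 157], [31, 48, 67], [51, 74, 108], [55, 81, 116], [104, 110, 113], [139, 148, 151]]
L (array([533.5939, 190.4148], dtype=float32), array([[475.45267, 202.41676],
       [483.15396, 159.10573],
       [591.7351 , 178.41283],
       [584.0338 , 221.72386]], dtype=float32), np.float32(43.990406), np.float32(110.28431), np.float32(-79.91741), np.float32(10.082533))
S (array([539.03406 , -43.458824], dtype=float32), array([[495.90475 , -45.909103],
       [571.7859  , -71.6272  ],
       [582.1633  , -41.008545],
       [506.28223 , -15.290451]], dtype=float32), np.float32(80.12095), np.float32(32.32945), np.float32(-18.722857), np.float32(71.27717))
pan (array([ 536.1497 , -361.41528], dtype=float32), array([[ 407.89432, -480.1716 ],
       [ 661.38763, -483.34958],
       [ 664.40515, -242.65897],
       [ 410.9118 , -239.48099]], dtype=float32), np.float32(253.51323), np.float32(240.70953), np.float32(-0.71826434), np.float32(89.28172))
box (array([ 533.2476, -359.9372], dtype=float32), array([[ 420.7296 , -306.53326],
       [ 463.34705, -463.02063],
       [ 645.7656 , -413.34113],
       [ 603.1482 , -256.85376]], dtype=float32), np.float32(162.18675), np.float32(189.06241), np.float32(-74.76565), np.float32(15.234355))
```

View pics/z.png

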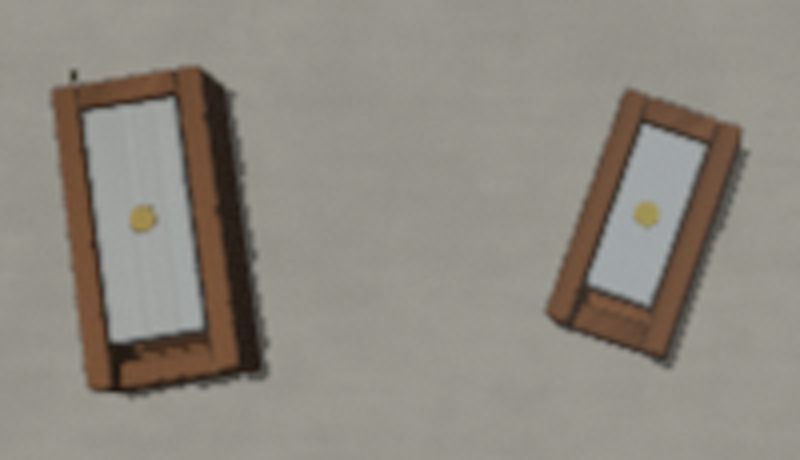

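The crop confirms both low end walls face the robot (the dark gap is at about (160,350) on the long holder), and both bars sit flush. Long bar: centre (533.6, 190.4), yaw 10.1°.

Run:
```python
from h import *
from rig import robot
c=robot.calibration("top");im=cv2.imread("pics/top0.png")
m=np.zeros(im.shape[:2],np.uint8)
d=np.uint8(im.max(2)<80)*255;d[:190]=0;d[320:]=0;d[:,:415]=0;d[:,540:]=0
cs,_=cv2.findContours(cv2.morphologyEx(d,cv2.MORPH_CLOSE,np.ones((5,5))),cv2.RETR_CCOMP,2)
hull=cv2.convexHull(np.vstack(cs));cv2.fillPoly(m,[hull],255)
p=cv2.erode(m,np.ones((5,5)))&(np.uint8(im.min(2)>100)*255)
n,l=cv2.connectedComponents(p);print(n,rect(c,np.uint8(l==l[240,470])*255,28))
```

```text
5 (array([ 551.37427, -374.26105], dtype=float32), array([[ 454.8169 , -304.74365],
       [ 502.0349 , -482.52747],
       [ 647.93164, -443.77838],
       [ 600.7136 , -265.99457]], dtype=float32), np.float32(183.94734), np.float32(150.95479), np.float32(-75.12607), np.float32(14.873945))
```

Call:
creep_tool(rows=[0, 0, 0, 0, -0.102, 0, 0, 0, 0, -0.102, 0, 0, 0, 0, -0.102, 0, 0, 0, 0, -0.102, 0, 0, 0, 0, -0.102])

```text
clock: 0.52
tool_pos: [211.6, 614.2, 230.7]
ee_rot: [-0.0, -0.092, 0.996, -0.001]
wrist_force: [0.3, -0.3, 0.8]
width: 25.6
grasp_force: 0.0
```

Add to h.py:
```python
def need(robot,x,y,z):
    o=robot.get_obs();r=R.from_quat(o['ee_rot'],scalar_first=True)
    X=r.apply([1,0,0]);print("t",o['clock'],"pos",o['tool_pos'].round(1),"xang",np.degrees(np.arctan2(X[1],X[0])).round(2),
     "tool delta",r.inv().apply(np.array([x,y,z])-o['tool_pos']).round(1),"F",o['wrist_force'].round(1),"w",o['width'])
```

```bash
python3 -c "
from h import *;from rig import robot;need(robot,493.2,183.2,120)"
```

```text
t 0.5167 pos [211.6 614.2 230.7] xang -169.5 tool delta [-198.4 -475.   111.1] F [ 0.3 -0.3  0.8] w 25.57402575699269
```

Call:
creep_tool(rows=[0, -15, -36, 0, 0, 0, -15, -36, 0, 0, 0, -15, -36, 0, 0, 0, -15, -36, 0, 0, 0, -15, -36, 0, 0, 0, -15, -36, 0, 0, 0, -15, -36, 0, 0, 0, -15, -36, 0, 0, 0, -15, -36, 0, 0, 0, -15, -36, 0, 0, 0, -15, -36, 0, 0, 0, -15, -36, 0, 0])

```text
clock: 1.52
tool_pos: [466.0, 219.4, 231.1]
ee_rot: [-0.0, -0.089, 0.996, -0.0]
wrist_force: [1.2, 0.6, -0.5]
width: -0.2
grasp_force: 0.0
```

Call:
creep_tool(rows=[0, -18, -35, 0, 0, 0, 0, 0, 30, 0, 0, 0, 0, 30, 0, 0, 0, 0, 30, 0, 0, 0, 0, 0, 0, 0, 0, 0, 0, 0, 0, 0, 0, 0, 0])

```text
clock: 2.1
tool_pos: [490.0, 190.6, 142.4]
ee_rot: [0.001, -0.089, 0.996, 0.0]
wrist_force: [0.7, 0.1, -0.3]
width: 0.0
grasp_force: 0.0
```

```bash
python3 -c "
from h import *;from rig import robot;need(robot,493.2,183.2,54)
cv2.imwrite('pics/w1.png',robot.grab_frame('wrist')[:,:,::-1])"
```

```text
t 2.1 pos [490.  190.6 142.4] xang -169.77 tool delta [-1.7 -7.9 88.4] F [ 0.7  0.1 -0.3] w 0.01731391921405152
```

View pics/w1.png

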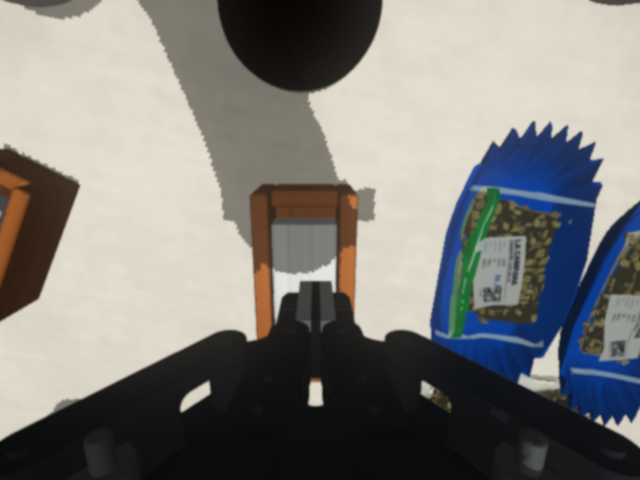

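The wrist view shows the closed fingertips at about (316,290) over the long bar (cols 272–337), with the low wall at row 190.

Call:
creep_tool(rows=[0, -2, -8, 26, 0, 0, 0, 0, 26, 0, 0, 0, 0, 26, 0, 0, 0, 0, 0, 0, 0, 0, 0, 0, 0])

```text
clock: 2.57
tool_pos: [492.9, 182.9, 64.0]
ee_rot: [0.0, -0.089, 0.996, -0.0]
wrist_force: [0.0, 0.3, 0.4]
width: -0.1
grasp_force: 0.0
```

```bash
python3 -c "
from h import *;from rig import robot;need(robot,493.2,183.2,54)"
```

```text
t 2.5667 pos [492.9 182.9  64. ] xang -169.77 tool delta [-0.3  0.3 10. ] F [0.  0.3 0.4] w -0.1024166678140844
```

Call:
creep_tool(rows=[0, 0, 0, 5, 0, 0, 0, 0, 5, 0, 0, 0, 0, 3, 0, 0, 0, 0, 3, 0, 0, 0, 0, 2, 0, 0, 0, 0, 1, 0, 0, 0, 0, 0, 0, 0, 0, 0, 0, 0, 0, 0, 0, 0, 0])

```text
clock: 3.32
tool_pos: [492.8, 182.5, 44.4]
ee_rot: [0.0, -0.089, 0.996, 0.0]
wrist_force: [-0.1, -0.1, -0.1]
width: -0.0
grasp_force: 0.0
```

```bash
python3 -c "
from h import *;from rig import robot;need(robot,493.2,183.2,54)
cv2.imwrite('pics/s1.png',robot.grab_frame('scene')[180:300,140:360,::-1].repeat(3,0).repeat(3,1))"
```

```text
t 3.3167 pos [492.8 182.5  44.4] xang -169.79 tool delta [-0.5  0.6 -9.6] F [-0.1 -0.1 -0.1] w -0.03688751811614776
```

View pics/s1.png

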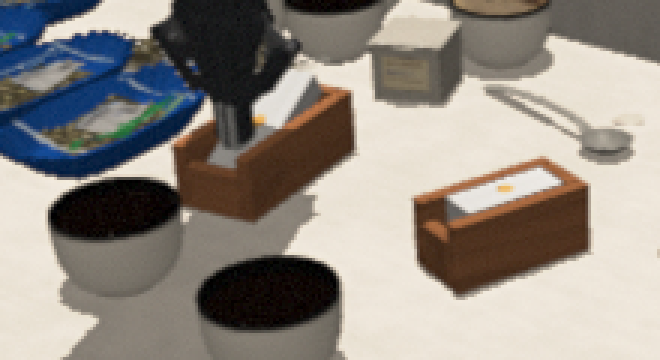

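The bar has tipped: its far end stands up behind the fingers at about (290,95), and the short bar is still flat.

Call:
creep_tool(rows=[0, 0, 0, -35, 0, 0, 0, 0, -35, 0, 0, 0, 0, -26, 0, 85, -37, 0, 0, 0, 85, -37, 0, 0, 0, 85, 0, 0, 0, 0, 85, 0, 0, 0, 0, 85, 0, 0, 0, 0, 85, 0, 0, 0, 0])

```text
clock: 4.12
tool_pos: [564.0, 195.4, 139.8]
ee_rot: [-0.001, -0.089, 0.996, -0.0]
wrist_force: [0.3, 0.0, -0.2]
width: 72.4
grasp_force: 0.0
```

```bash
python3 -c "
from h import *;from rig import robot;need(robot,566.1,196.2,57)
cv2.imwrite('pics/w2.png',robot.grab_frame('wrist')[:,:,::-1])"
```

```text
t 4.1167 pos [564.  195.4 139.8] xang -169.77 tool delta [-2.4  0.5 82.8] F [ 0.3  0.  -0.2] w 72.35411386422578
```

View pics/w2.png

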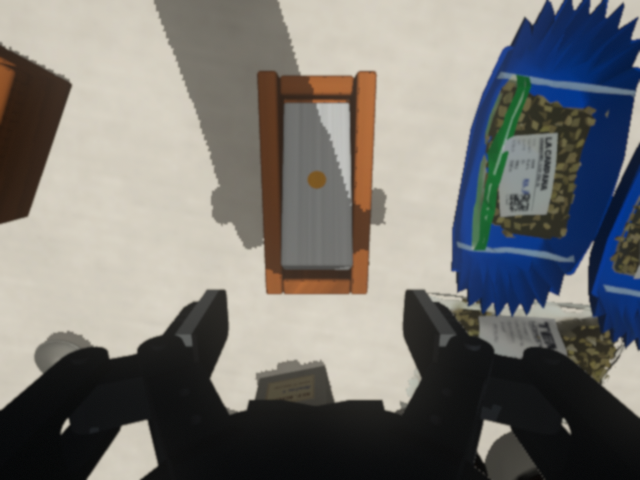

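The wrist view shows the bar at rows 100–270. It widens toward the +x end while the holder narrows, so that end is raised. It is centred at col 316 between the fingers. I'll check the raised end numerically.

Run:
```python
from h import *
from rig import robot
c=robot.calibration('wrist')
for px,z,zz in(((316,265),78.7,54),((316,101),33,54),((283,230),70,54),((350,230),70,54)):
    for Z in(z,zz):
        p=onz(c,px,Z)[0]-[533.6,190.4,0];a=np.radians(10.08)
        print(px,Z,"bar frame",(p[0]*np.cos(a)+p[1]*np.sin(a)).round(1),(-p[0]*np.sin(a)+p[1]*np.cos(a)).round(1))
```

```text
(316, 265) 78.7 bar frame 37.0 0.5
(316, 265) 54 bar frame 46.1 0.6
(316, 101) 33 bar frame -60.1 0.4
(316, 101) 54 bar frame -58.2 0.3
(283, 230) 70 bar frame 17.5 -19.7
(283, 230) 54 bar frame 21.6 -21.2
(350, 230) 70 bar frame 17.4 21.3
(350, 230) 54 bar frame 21.5 22.9
```

Call:
creep_tool(rows=[85, -2, 0, 30, 0, 85, 0, 0, 30, 0, 85, 0, 0, 12, 0, 85, 0, 0, 0, 0, 85, 0, 0, 0, 0])

```text
clock: 4.58
tool_pos: [566.9, 196.0, 68.2]
ee_rot: [-0.001, -0.089, 0.996, -0.0]
wrist_force: [0.2, -0.5, 0.2]
width: 85.1
grasp_force: 0.0
```

```bash
python3 -c "
from h import *;from rig import robot;need(robot,566.1,196.2,57)"
```

```text
t 4.5833 pos [566.9 196.   68.2] xang -169.78 tool delta [ 0.7  0.4 11.2] F [ 0.2 -0.5  0.2] w 85.09523996217075
```

Call:
creep_tool(rows=[85, 0, 0, 11, 0, 85, 0, 0, 0, 0, 20, 0, 0, 0, 0, 20, 0, 0, 0, 0, 20, 0, 0, 0, 0, 20, 0, 0, 0, 0, 20, 0, 0, 0, 0, 20, 0, 0, 0, 0, 20, 0, 0, 0, 0])

```text
clock: 5.33
tool_pos: [567.7, 196.1, 57.7]
ee_rot: [0.0, -0.089, 0.996, 0.0]
wrist_force: [-0.1, 0.4, 4.0]
width: 42.1
grasp_force: 65.2
```

Call:
creep_tool(rows=[20, 0, 0, -5, 0, 20, 0, 0, -15, 0, 20, 0, 0, -25, 0, 20, 0, 0, -35, 0, 20, 0, 0, -35, 0, 20, 0, 0, -35, 0, 20, 0, 0, 0, 0, 20, 0, 0, 0, 0, 20, 0, 0, 0, 0])

```text
clock: 6.08
tool_pos: [566.5, 195.5, 206.2]
ee_rot: [-0.001, -0.089, 0.996, -0.0]
wrist_force: [-1.3, -0.3, -4.8]
width: 42.7
grasp_force: 64.6
```

```bash
python3 -c "
from h import *;from rig import robot
c=robot.calibration('scene');im=robot.grab_frame('scene')
cv2.imwrite('pics/s2.png',im[60:300,140:440,::-1].repeat(2,0).repeat(2,1))
need(robot,543.8+43*.966,-357.1+43*.26,207)"
```

```text
t 6.1333 pos [566.1 195.4 205.4] xang -169.79 tool delta [  77.  -536.1   -0.8] F [-0.1  1.2 -3.7] w 42.17260854154793
```

View pics/s2.png

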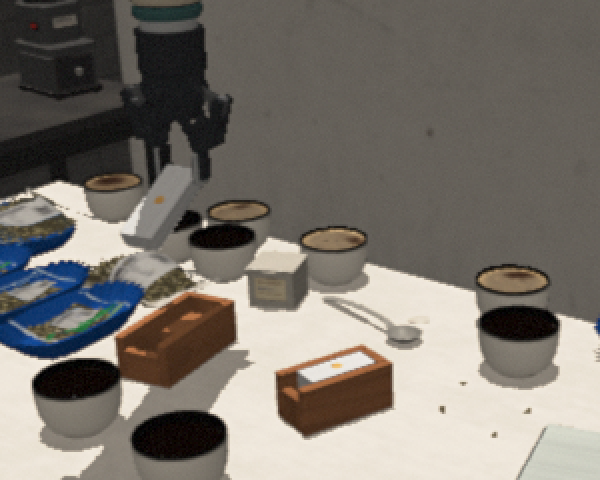

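The bar is held by its raised end, still tilted (low end at about (140,235)). The holder is empty and the short bar is flat. Next I carry it to the scale.

Call:
creep_tool(rows=[20, 1, -10, 0, 0, 20, 3, -20, 0, 0, 20, 5, -30, 0, 0, 20, 5, -35, 0, 0, 20, 5, -35, 0, 0, 20, 5, -35, 0, 0, 20, 5, -35, 0, 0, 20, 5, -35, 0, 0, 20, 5, -35, 0, 0, 20, 5, -35, 0, 0, 20, 5, -35, 0, 0, 20, 5, -35, 0, 0])

```text
clock: 7.13
tool_pos: [579.2, -185.1, 205.5]
ee_rot: [-0.002, -0.089, 0.996, 0.0]
wrist_force: [0.2, -0.7, -3.8]
width: 42.1
grasp_force: 64.6
```

Call:
creep_tool(rows=[20, 5, -35, 0, 0, 20, 5, -35, 0, 0, 20, 5, -35, 0, 0, 20, 4, -30, 0, 0, 20, 3, -20, 0, 0, 20, 1, -10, 0, 0, 20, 0, 0, 0, -0.045, 20, 0, 0, 0, -0.042, 20, 0, 0, 0, 0, 20, 0, 0, 0, 0, 20, 0, 0, 0, 0])

```text
clock: 8.05
tool_pos: [587.2, -348.2, 206.6]
ee_rot: [-0.001, -0.132, 0.991, 0.001]
wrist_force: [-0.4, 0.6, -3.2]
width: 42.5
grasp_force: 64.6
```

Run:
```python
from h import *
from rig import robot
need(robot,543.8+43*.966,-357.1+43*.26,120)
c=robot.calibration('top');im=robot.grab_frame('top')
cv2.imwrite('pics/t2.png',im[160:360,380:600,::-1].repeat(2,0).repeat(2,1))
im=robot.grab_frame('scene')
a=im[120:370,330:560,::-1].repeat(2,0).repeat(2,1)[:400]
b=cv2.imread('pics/t2.png')[:400,:340]
cv2.imwrite('pics/t2.png',np.hstack([b,a]))
print(b.shape,a.shape)
```

```text
t 8.05 pos [ 587.2 -348.2  206.6] xang -164.81 tool delta [ 1.1  2.5 86.6] F [-0.4  0.6 -3.2] w 42.53379979352191
(400, 340, 3) (400, 460, 3)
```

View pics/t2.png

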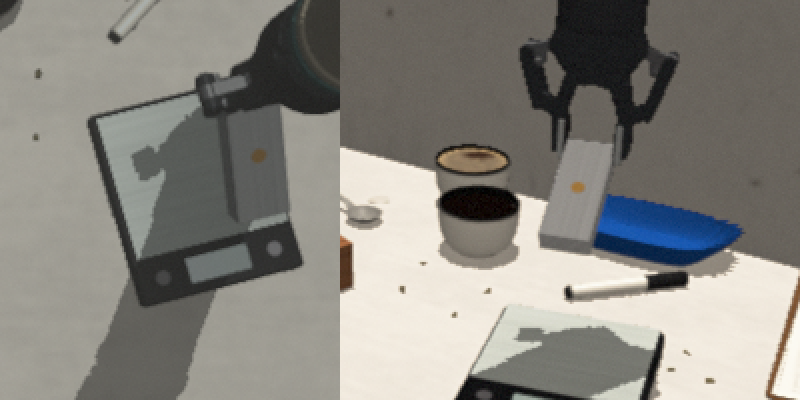

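The left crop (top view) shows the pan's visible corners at image pixels (450,291), (525,271) and (427.5,220). The bar is still gripped and tilted, above and beyond the pan in parallax.

Run:
```python
from h import *
from rig import robot
c=robot.calibration('top');im=cv2.imread('pics/top0.png')
P=onz(c,[[450,291],[525,271],[427.5,220]],28);print(P.round(1),"centre",(P[1]+P[2])/2)
# profile along scale x axis through the centre
u=np.array([.9655,.2605]);f=240/np.tan(np.radians(c['fovy'])/2)
for side in(-30,0,30):
  row=[]
  for s in range(-105,115,3):
    q=np.array([*(np.array([533.2,-359.9])+u*s+side*np.array([-u[1],u[0]])),28])-c['origin']
    q=R.from_quat(c['rotation'],scalar_first=True).inv().apply(q)
    x,y=f*q[0]/q[2]+c['cx'],f*q[1]/q[2]+c['cy'];row.append((s,int(im[round(y),round(x)].mean())))
  print(side,[r for r in row if r[0]<-45 or r[0]>70])
```

```text
[[ 463.9 -306.2   28. ]
 [ 503.5 -449.3   28. ]
 [ 599.5 -265.9   28. ]] centre [ 551.50983875 -357.60906745   28.        ]
-30 [(-105, 148), (-102, 147), (-99, 145), (-96, 137), (-93, 100), (-90, 50), (-87, 50), (-84, 54), (-81, 90), (-78, 88), (-75, 96), (-72, 91), (-69, 100), (-66, 94), (-63, 103), (-60, 87), (-57, 50), (-54, 48), (-51, 50), (-48, 133), (72, 136), (75, 139), (78, 138), (81, 137), (84, 136), (87, 136), (90, 109), (93, 58), (96, 146), (99, 146), (102, 145), (105, 145), (108, 146), (111, 147), (114, 148)]
0 [(-105, 143), (-102, 142), (-99, 145), (-96, 140), (-93, 108), (-90, 50), (-87, 51), (-84, 67), (-81, 108), (-78, 108), (-75, 108), (-72, 109), (-69, 107), (-66, 108), (-63, 108), (-60, 81), (-57, 49), (-54, 53), (-51, 52), (-48, 141), (72, 139), (75, 142), (78, 141), (81, 140), (84, 139), (87, 141), (90, 117), (93, 101), (96, 144), (99, 143), (102, 145), (105, 143), (108, 145), (111, 145), (114, 147)]
30 [(-105, 146), (-102, 145), (-99, 145), (-96, 138), (-93, 45), (-90, 52), (-87, 52), (-84, 54), (-81, 74), (-78, 52), (-75, 70), (-72, 53), (-69, 66), (-66, 51), (-63, 69), (-60, 53), (-57, 52), (-54, 54), (-51, 52), (-48, 145), (72, 142), (75, 145), (78, 147), (81, 143), (84, 142), (87, 144), (90, 118), (93, 74), (96, 134), (99, 143), (102, 143), (105, 145), (108, 145), (111, 143), (114, 143)]
```

Call:
creep_tool(rows=[20, 5, 0, 30, 0, 20, 5, 0, 35, 0, 20, 0, 0, 35, 0, 20, 0, 0, 10, 0, 20, 0, 0, 5, 0, 20, 0, 0, 0, 0, 20, 0, 0, 0, 0, 20, 0, 0, 0, 0])

```text
clock: 8.82
tool_pos: [579.6, -352.5, 94.7]
ee_rot: [0.002, -0.132, 0.991, -0.001]
wrist_force: [0.1, 0.3, -2.8]
width: 42.3
grasp_force: 64.5
```

Run:
```python
from h import *
from rig import robot
need(robot,577,-349.2,78)
im=robot.grab_frame('scene')
cv2.imwrite('pics/s3.png',im[180:380,350:560,::-1].repeat(3,0).repeat(3,1))
```

```text
t 8.8167 pos [ 579.6 -352.5   94.7] xang -164.8 tool delta [ 1.7  3.9 16.7] F [ 0.1  0.3 -2.8] w 42.299648572258896
```

View pics/s3.png

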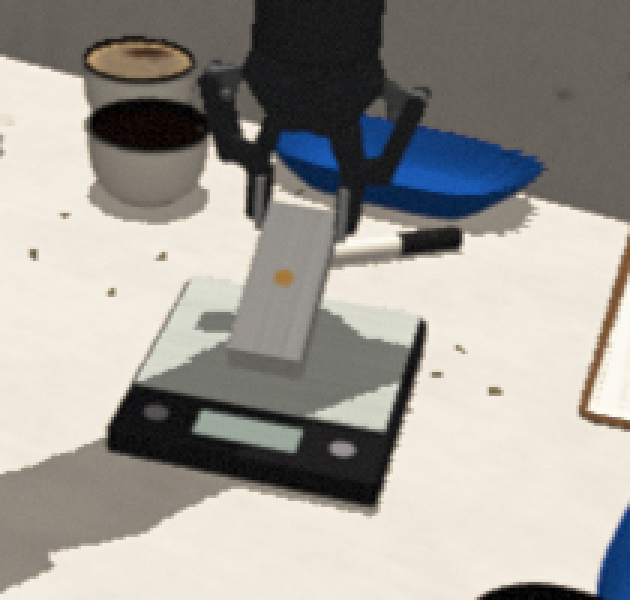

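The bar hangs tilted over the pan, low end towards the display at about (268,365) in the crop. I'll lower it gently until it touches.

Call:
creep_tool(rows=[20, 2, 4, 6, 0, 20, 0, 0, 5, 0, 20, 0, 0, 3, 0, 20, 0, 0, 0, 0, 20, 0, 0, 0, 0])

```text
clock: 9.28
tool_pos: [574.5, -348.1, 78.2]
ee_rot: [-0.0, -0.132, 0.991, 0.0]
wrist_force: [-0.1, 1.5, -1.1]
width: 42.4
grasp_force: 64.8
```

Call:
creep_tool(rows=[20, 0, 0, 2, 0, 20, 0, 0, 2, 0, 20, 0, 0, 0, 0, 20, 0, 0, 0, 0])

```text
clock: 9.62
tool_pos: [576.4, -347.7, 75.3]
ee_rot: [0.001, -0.132, 0.991, -0.0]
wrist_force: [2.1, 2.8, 4.3]
width: 42.6
grasp_force: 65.5
```

Call:
creep_tool(rows=[20, 0, 0, 2, 0, 20, 0, 0, 2, 0, 20, 0, 0, 0, 0, 20, 0, 0, 0, 0])

```text
clock: 9.95
tool_pos: [578.0, -347.6, 71.9]
ee_rot: [0.003, -0.133, 0.991, -0.001]
wrist_force: [3.5, 2.8, 6.4]
width: 42.3
grasp_force: 65.6
```

Call:
creep_tool(rows=[20, -2, 0, 3, 0, 20, -2, 0, 3, 0, 20, -1.5, 0, 3, 0, 20, -1.5, 0, 3, 0, 20, -1, 0, 3, 0, 20, 0, 0, 0, 0, 20, 0, 0, 0, 0])

```text
clock: 10.53
tool_pos: [585.0, -346.3, 56.4]
ee_rot: [0.002, -0.133, 0.991, -0.001]
wrist_force: [4.2, 1.8, 4.2]
width: 42.4
grasp_force: 64.9
```

Call:
creep_tool(rows=[20, -1, 0, 3, 0, 20, -1, 0, 3, 0, 20, -1, 0, 3, 0, 20, -1, 0, 3, 0, 20, 0, 0, 0, 0, 20, 0, 0, 0, 0])

```text
clock: 11.03
tool_pos: [586.7, -345.5, 43.3]
ee_rot: [0.0, -0.132, 0.991, -0.0]
wrist_force: [2.9, 0.7, 2.9]
width: 42.2
grasp_force: 64.6
```

```bash
python3 -c "
from h import *;from rig import robot;need(robot,594.5,-344.5,31)"
```

```text
t 11.0333 pos [ 586.7 -345.5   43.3] xang -164.79 tool delta [-7.8 -1.  12.3] F [2.9 0.7 2.9] w 42.17802817573348
```

Call:
creep_tool(rows=[20, -1, 0, 3, 0, 20, -1, 0, 3, 0, 20, 0, 0, 2, 0, 20, 0, 0, 0, 0, 20, 0, 0, 0, 0])

```text
clock: 11.45
tool_pos: [587.8, -344.9, 34.9]
ee_rot: [-0.0, -0.132, 0.991, 0.0]
wrist_force: [3.0, -0.8, 2.2]
width: 42.1
grasp_force: 64.2
```

Call:
creep_tool(rows=[20, 0, 0, 1.5, 0, 20, 0, 0, 1, 0, 20, 0, 0, 0, 0, 20, 0, 0, 0, 0])

```text
clock: 11.78
tool_pos: [588.2, -344.8, 32.7]
ee_rot: [-0.0, -0.132, 0.991, 0.0]
wrist_force: [2.3, 0.7, 3.6]
width: 42.3
grasp_force: 64.2
```

Run:
```python
from h import *
from rig import robot
need(robot,594.5,-344.5,31)
im=robot.grab_frame('scene')[220:360,380:510,::-1];t=robot.grab_frame('top')[190:320,410:540,::-1]
cv2.imwrite('pics/s4.png',np.hstack([cv2.resize(im[:130],None,fx=3,fy=3),cv2.resize(t,None,fx=3,fy=3)]))
```

```text
t 11.7833 pos [ 588.2 -344.8   32.7] xang -164.81 tool delta [-6.2 -1.4  1.7] F [2.3 0.7 3.6] w 42.33051378583267
```

View pics/s4.png

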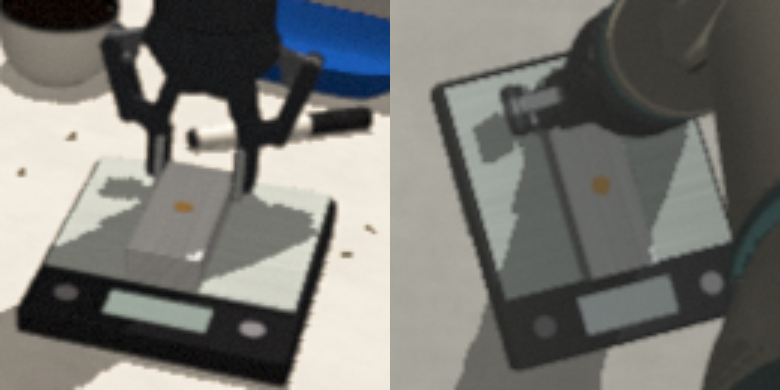

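The bar is nearly flat. Its centre mark is at about (480,252) in the top view, inside the pan. I'll lower the remaining millimetres while watching force.

Call:
creep_tool(rows=[20, 0, 0, 1, 0, 20, 0, 0, 0, 0, 20, 0, 0, 0, 0])

```text
clock: 12.13
tool_pos: [588.2, -344.8, 32.2]
ee_rot: [-0.0, -0.132, 0.991, -0.0]
wrist_force: [1.8, 1.2, 5.9]
width: 42.6
grasp_force: 64.5
```

Call:
creep_tool(rows=[20, 0, 0, 1, 0, 20, 0, 0, 0, 0, 20, 0, 0, 0, 0])

```text
clock: 12.38
tool_pos: [588.2, -344.8, 32.2]
ee_rot: [-0.0, -0.132, 0.991, -0.0]
wrist_force: [-0.1, 2.4, 10.7]
width: 42.4
grasp_force: 65.1
```

Run:
```python
from h import *
from rig import robot
c=robot.calibration('top');im=robot.grab_frame('top')
h=cv2.cvtColor(im,cv2.COLOR_RGB2HSV);m=np.uint8((h[...,1]>110)&(h[...,0]>8)&(h[...,0]<32))*255
m[:235]=0;m[270:]=0;m[:,:465]=0;m[:,495:]=0
y,x=np.nonzero(m);print(len(x),onz(c,[[x.mean(),y.mean()]],50))
```

```text
18 [[ 537.51314251 -358.30372327   50.        ]]
```

Contact is now flat: z has stopped and force is building. The bar's centre is about 14 mm short of the pan's middle, so I'll lift it slightly, shift it and set it down again.

Call:
creep_tool(rows=[20, 0, 0, -3, 0, 20, 0, 0, -4, 0, 20, -5, -1, 0, 0, 20, -5, -0.5, 0, 0, 20, -4, 0, 0, 0, 20, 0, 0, 0, 0, 20, 0, 0, 0, 0])

```text
clock: 13.02
tool_pos: [602.6, -341.7, 37.2]
ee_rot: [-0.0, -0.133, 0.991, 0.0]
wrist_force: [0.7, -0.6, -1.7]
width: 42.3
grasp_force: 63.5
```

Call:
creep_tool(rows=[20, 0, 0, 2, 0, 20, 0, 0, 1.5, 0, 20, 0, 0, 0, 0, 20, 0, 0, 0, 0])

```text
clock: 13.35
tool_pos: [602.8, -342.1, 34.6]
ee_rot: [0.0, -0.132, 0.991, 0.0]
wrist_force: [3.2, 2.2, 1.5]
width: 42.3
grasp_force: 63.9
```

Call:
creep_tool(rows=[20, 0, 0, 1, 0, 20, 0, 0, 0, 0, 20, 0, 0, 0, 0])

```text
clock: 13.6
tool_pos: [602.9, -342.2, 33.7]
ee_rot: [0.001, -0.132, 0.991, 0.0]
wrist_force: [2.1, 1.6, 2.1]
width: 42.3
grasp_force: 64.1
```

Call:
creep_tool(rows=[20, 0, 0, 1, 0, 20, 0, 0, 0, 0, 20, 0, 0, 0, 0])

```text
clock: 13.85
tool_pos: [602.9, -342.3, 32.6]
ee_rot: [0.001, -0.132, 0.991, -0.0]
wrist_force: [3.3, 2.6, 3.7]
width: 42.2
grasp_force: 64.2
```

Call:
creep_tool(rows=[20, 0, 0, 1, 0, 20, 0, 0, 0.5, 0, 20, 0, 0, 0, 0, 20, 0, 0, 0, 0])

```text
clock: 14.18
tool_pos: [602.9, -342.3, 32.2]
ee_rot: [0.001, -0.132, 0.991, -0.0]
wrist_force: [2.0, 3.5, 10.5]
width: 42.6
grasp_force: 65.0
```

Call:
creep_tool(rows=[20, 0, 0, -1, 0, 20, 0, 0, 0, 0, 46, 0, 0, 0, 0, 50, 0, 0, 0, 0, 60, 0, 0, 0, 0, 70, 0, 0, 0, 0, 70, 0, 0, 0, 0, 70, 0, 0, 0, 0, 70, 0, 0, 0, 0])

```text
clock: 14.93
tool_pos: [602.0, -342.6, 31.6]
ee_rot: [-0.0, -0.132, 0.991, 0.0]
wrist_force: [-0.3, 0.2, -0.8]
width: 70.0
grasp_force: 0.0
```

Call:
creep_tool(rows=[70, 0, 0, -10, 0, 70, 0, 0, -30, 0, 70, 0, 0, -40, 0, 70, -25, 0, -30, 0, 70, 0, 30, -30, 0, 70, 0, 40, 0, 0, 70, 0, 40, 0, 0, 70, 0, 40, 0, 0, 70, 0, 40, 0, 0, 70, 0, 40, 0, 0, 70, 0, 0, 0, 0, 70, 0, 0, 0, 0])

```text
clock: 15.93
tool_pos: [566.3, -111.2, 172.4]
ee_rot: [0.001, -0.135, 0.991, 0.0]
wrist_force: [0.8, -0.9, -0.2]
width: 70.1
grasp_force: 0.0
```

Run:
```python
from h import *
from rig import robot
c=robot.calibration('top');im=robot.grab_frame('top')
h=cv2.cvtColor(im,cv2.COLOR_RGB2HSV);m=np.uint8((h[...,1]>110)&(h[...,0]>8)&(h[...,0]<32))*255
m[:225]=0;m[270:]=0;m[:,:460]=0;m[:,495:]=0
y,x=np.nonzero(m);print(len(x),onz(c,[[x.mean(),y.mean()]],50) if len(x) else 0)
s=robot.grab_frame('scene')[200:360,240:510]
cv2.imwrite('pics/f.png',np.hstack([cv2.resize(s,None,fx=1.7,fy=1.7),cv2.resize(im[185:320,410:545],(272,272))])[:,:,::-1])
```

```text
20 [[ 551.64107881 -355.67783396   50.        ]]
```

View pics/f.png

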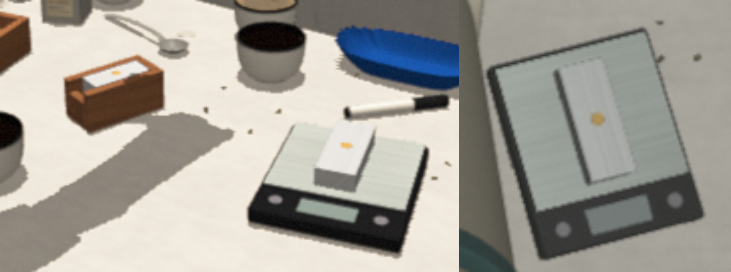

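The long bar lies flat with its centre at (551.6, -355.7), the pan's middle, and the short bar is flat in its holder. I'm handing in.

```bash
python3 -c "
from rig import robot;print(robot.close_job())"
```

```text
the job is handed in; nothing more can be done
None
```

The job is handed in at about 16 s: the long weight was tipped, taken by its raised end and set down flat within about 1 mm of the pan's measured middle, and the short weight still lies flat in its own holder.

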